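# Stow the dropper bottle in the one empty cell of a covered parts crate

### The job

Three of the four cells of the little parts crate are full, and what lies in them holds their square covers up, proud of the cell rims; one cell is empty, and its cover has sunk below the rim. Prove that cell empty by pushing its cover straight down with the fingers until it stops at the bottom, then stand the small brown dropper bottle in that cell, upright on the cover, and let go. Keep the bottle upright all the way.

Things in the scene. Friction and masses are not known exactly. Their poses are not given: they have to be found in the camera images.
- bottle: Brown dropper bottle with a black cap, loose, upright: 33 mm in diameter, 100 mm tall, under 0.1 kg. Body straight up to about 55 mm, then narrowing to the 20 mm cap. Origin: centre of its underside, z up. Once in the cell its lowest 16 mm are inside the walls and 24 mm below the tops of the neighbouring covers, where fingers hardly fit: grip it above that. The white flask is larger and not meant.
- empty_cell: The empty one of four like black square cells, 2 x 2, 74 mm apart, in a fixed black tray (the crate), turned up to 20 degrees: the cell whose grey cover lies 6 to 8 mm below its rim; the others' covers stand 8 mm above it, rigid. Origin: centre of its underside, 4 mm over the worktop; z up, x, y square to the walls. Outside 72 x 72 mm, walls 5 mm, opening 62 x 62 mm, rim 46 mm over the origin.
- cover (a joint): Depth in m of the top of the empty cell's cover (flat, 59 x 59 mm) below the cell's rim: 0 flush, 0.016 at the bottom, where its top is 30 mm above the cell's origin. It slides straight down against about 3 N of friction and stays where it is left.
Things that resemble listed ones, but are neither listed nor needed, are in the scene too. What is meant by the bottle is not blue, and is the larger of those in its own colour.

How it is judged:
On the way:
1. the empty cell's cover is pushed down to the bottom (at least 13 of 16 mm) while the bottle is still elsewhere (value of joint cover above 0.013 m and horizontal distance between bottle and empty_cell above 0.07 m), for 0.2 s.
At the end, for the whole second after the job is handed in: The empty cell's cover is down at the bottom (at least 12 of 16 mm), and the bottle stands in that cell on the cover, upright within 10 degrees, at rest and released. Anywhere inside the cell's walls will do (value of joint cover above 0.012 m and x of bottle in the frame of empty_cell between -0.02 and 0.02 m and y of bottle in the frame of empty_cell between -0.02 and 0.02 m and z of bottle in the frame of empty_cell between 0.022 and 0.036 m and angle between bottle's own z axis and vertical below 0.17 rad and linear speed of bottle below 0.02 m/s); the robot touches nothing.
It fails at once if the bottle is tipped more than 35 degrees (angle between bottle's own z axis and vertical above 0.6 rad).
It also fails if it takes over 48 s, if anything falls off the work surface, if the arm or the gripper's body presses on something with over 40 N, if the wrist force passes 120 N, or if a joint passes its speed limit or range.

### The arm

A 6-joint arm with a two-finger parallel gripper is mounted at the origin on a cart in front of the work surface, level with it; the furniture and walls round the work are solid. World frame = base frame: x ahead of the robot, y to its left, z up, the work surface at z = 0. Lengths are in m, angles in rad, forces in N, time in s.
With the tool pointing down it reaches from about 0.325 to 0.775 m from the base axis. Payload 5.5 kg.
Tool frame: the origin (TCP) lies between the finger pads; the fingertips stand 8 mm ahead of it and the grasp point (between the pads) lies 11 mm behind it (tcp_to_tips is the distance from the TCP to the fingertips, in m); z points along the fingers, y is the line along which they close (so a half turn about z gives the same grasp; the last joint's range is limited). The gripper opens to 88 mm and grips with 3 to 60 N. Pads are 20 mm wide; open, the fingers measure 115 mm over their backs; the gripper's body (75 mm by 178 mm) begins 61 mm behind the grasp point.
Start: joints at [1.247, 0.091, 1.231, -0, 1.82, -0.057], TCP at [0.158, 0.579, 0.195] pointing down, gripper open.
Joint ranges: [-2.87, 2.87], [-0.86, 2.18], [0.17, 2.46], [-1.51, 4.65], [0.06, 2.69], [-2.65, 2.65]. Speed limits (rad/s): [2.57, 2.57, 3.01, 3.14, 3.14, 3.14].

### API

Orientations are given as a unit quaternion [w, x, y, z].
In Python, from bench import * gives the robot as it stands. Calls block until the motion is done:
- move_to(position, orientation): joint-space move of the TCP to a pose.
- move_l(position, speed=0.15, orientation=None): straight line of the TCP; orientation=None keeps the orientation; speed is the mean speed in m/s.
- movej(angles): joint-space move.
- gripper_open() and close(): open the fingers fully, or close them until they stop; the grip force is fixed at half the most.
- hold(seconds).
- inverse_kinematics(position, orientation): joint angles nearest the present ones, or None.
- state(): the state.
- get_image(name): name is "scene" or "top" or "wrist"; returns a dict with "frame" (420x560x3 uint8, blue, green, red), "depth" (420x560 float32, m along the optical axis (not along the pixel's ray), 0 where there is no reading), "camera_matrix" (3x3 intrinsics, pixels), "view" (4x4, takes a point from world to camera coordinates). Camera axes: x right, y up, looking along -z (the intrinsics and any distortion apply to the point x, -y, -z); pixel columns grow to the right and rows downward; lengths in m; the calibration is good to about 2 mm. The wrist camera is an equidistant fisheye: a pixel r from the principal point sees the ray r / f radians off the axis. A picture is of the moment at which its call begins.
A pose or a line that the arm cannot do raises IKError and nothing moves.
- job_done(): hands the job in; it is judged then, once.
The state is a dict: "time": time; "joint_pos": joint angles; "dq": joint speeds; "joint_torque": joint torques, N m; "ee_pos": TCP position; "ee_rot": TCP orientation; "ft_force": force on the tool from outside, world axes, zero at the start; "moment": the same for the moment, N m; "finger_gap": finger opening in m; "finger_force": force on a finger pad.
Only numpy, scipy, OpenCV 4.12 (cv2) and the standard library are available. Lean on these libraries where they do the work, as an engineer would, in place of code of your own. Each camera call takes 0.05 s, during which the arm holds its last target. There are 200 camera calls.

## Working session

There is one attempt and no reset: what is moved stays moved. The work goes in short steps, each a Python script; the robot and the scene stay as the last script left them, time stands still between calls to the robot, and variables do not carry over. Pictures are saved under pics/ and viewed, at most 10 in all, crops included, and the job is handed in when it is done.

```bash
mkdir -p pics
cat > h.py <<'E'
from bench import *
import numpy as np, cv2
def world(im):
    K=im["camera_matrix"];d=im["depth"];h,w=d.shape
    u,v=np.meshgrid(np.arange(w),np.arange(h))
    c=np.stack([(u-K[0,2])/K[0,0]*d,-(v-K[1,2])/K[1,1]*d,-d,np.ones_like(d)],-1)
    return (c@np.linalg.inv(im["view"]).T)[...,:3]
def q(yaw): # tool down, tool x at angle yaw
    return [0,np.cos(yaw/2),np.sin(yaw/2),0]
E
python3 - <<'E'
from h import *
s=state();print(s["time"],s["ee_rot"],s["ft_force"])
for n in("scene","top"):
    im=get_image(n);cv2.imwrite(f"pics/{n}.png",im["frame"]);np.savez(f"{n}.npz",**im)
    print(im["camera_matrix"],im["view"])
E
```

```text
0.0 [-2.01627110e-04  1.33006912e-01  9.91114612e-01 -9.73128684e-04] [-0.08151556  0.68421764 -0.14425903]
[[527.75700393   0.         280.03526546]
 [  0.         527.75700393 220.0200499 ]
 [  0.           0.           1.        ]] [[ 0.71100011 -0.70280812 -0.023229   -0.3059943 ]
 [ 0.46626574  0.44645827  0.76372199 -0.35806649]
 [-0.52637924 -0.5538373   0.64512722 -0.87911369]
 [ 0.          0.          0.          1.        ]]
[[507.92117115   0.         282.01785707]
 [  0.         507.92117115 214.83674211]
 [  0.           0.           1.        ]] [[ 0.01262094 -0.9998483  -0.01200387  0.10444646]
 [ 0.98797251  0.01061898  0.15426455 -0.53986708]
 [-0.15411368 -0.01380645  0.98795666 -1.14014901]
 [ 0.          0.          0.          1.        ]]
```

View pics/top.png

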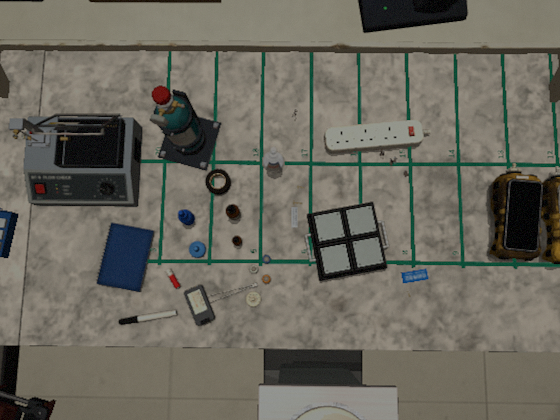

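View pics/scene.png

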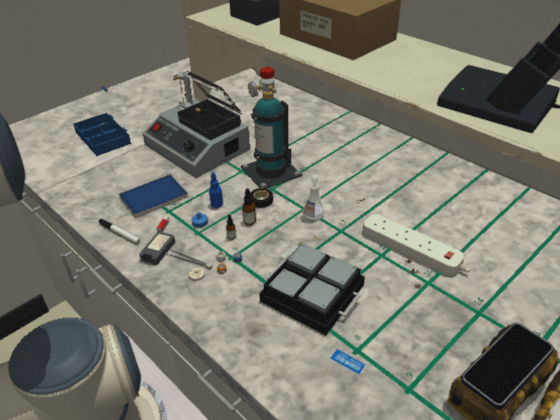

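The top view shows the crate at about (347,240) with its four covers. The large brown bottle is at (233,212), a smaller one at (237,241), and blue ones at (186,216). The scene view shows the brown bottle at (249,208), with the black ring behind it.

Run:
```python
from h import *
im=dict(np.load("top.npz"));W=world(im)
g=im["frame"].astype(int)
r=W[195:290,295:400];c=g[195:290,295:400].min(-1)
m=((c>110)&(r[...,2]>.03)).astype(np.uint8)
m=cv2.erode(m,np.ones((3,3)))
n,l,st,ce=cv2.connectedComponentsWithStats(m)
for i in range(1,n):
    if st[i,4]>60:
        p=r[l==i];rc=cv2.minAreaRect(p[:,:2].astype(np.float32)*1000);print(ce[i]+[295,195],st[i,4],p.mean(0),np.median(p[:,2]),rc)
for nm,b in(("bottle",(200,222,222,245)),("small",(232,250,228,247))):
    p=W[b[0]:b[1],b[2]:b[3]].reshape(-1,3);p=p[p[:,2]>.03]
    print(nm,p.mean(0),p.min(0),p.max(0)); t=p[p[:,2]>p[:,2].max()-.012];print(t.mean(0),len(t))
s=dict(np.load("scene.npz"));Ws=world(s)
p=Ws[188:228,238:260].reshape(-1,3);p=p[(p[:,2]>.015)&(p[:,2]<.12)]
for z in(.02,.04,.06,.08):
    a=p[abs(p[:,2]-z)<.01];print("scene",z,a.mean(0),a.min(0),a.max(0))
a=cv2.resize(im["frame"][180:290,170:400],None,fx=3.4,fy=3.4,interpolation=3)
cv2.imwrite("pics/crop.png",a)
```

```text
[360.65695067 220.16816143] 446 [ 0.52432032 -0.0680467   0.06840011] 0.0581089274407689 ((461.7184143066406, 10.729393005371094), (59.000919342041016, 262.5882568359375), 38.87873840332031)
[329.00222717 226.04899777] 449 [0.51045267 0.00342803 0.06596609] 0.05832575734229817 ((442.3328552246094, 29.188430786132812), (60.759647369384766, 207.139892578125), 69.16312408447266)
[367.45652174 251.79782609] 460 [ 0.45324376 -0.08386507  0.06063072] 0.05792707424562882 ((422.2597961425781, -2.7858810424804688), (53.59111404418945, 228.7041015625), 20.953319549560547)
[334.82339956 258.33554084] 453 [ 0.43849622 -0.01111694  0.04843983] 0.043326527997293196 ((416.2660827636719, 34.78932189941406), (55.600341796875, 159.67440795898438), 25.940448760986328)
bottle [0.54047087 0.22123926 0.08348695] [0.35634306 0.09442204 0.03041763] [0.5617555  0.24078741 1.21095392]
[0.35634306 0.09442204 1.21095392] 3
small [0.47736774 0.21273568 0.06172913] [0.35634306 0.09442204 0.03061432] [0.4914174  0.22680929 1.21095392]
[0.35634306 0.09442204 1.21095392] 1
scene 0.02 [0.57542053 0.24428257 0.01972323] [0.53077345 0.20671447 0.0150626 ] [0.63681498 0.29342916 0.02988232]
scene 0.04 [0.54013529 0.21514073 0.04105829] [0.52985021 0.2060212  0.03013562] [0.55917708 0.23709811 0.04991491]
scene 0.06 [0.5429316  0.21861478 0.05807838] [0.53272224 0.20976481 0.05005272] [0.55965251 0.23320195 0.06991606]
scene 0.08 [0.54517444 0.22027465 0.07802887] [0.53624138 0.21210022 0.07010903] [0.55721742 0.2322118  0.08943107]
```

View pics/crop.png

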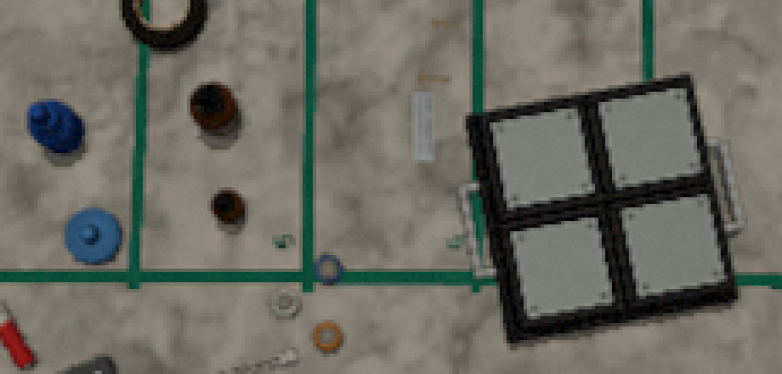

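The crop confirms it. The empty cell is the near-left one (335,258): its cover is at z = 0.043, against 0.058 for the others. The bottle is about 30 mm across and clear of its neighbours. I'll redo the centres without the depth dropouts.

Run:
```python
from h import *
im=dict(np.load("top.npz"));W=world(im);W[im["depth"]<.3]=np.nan
g=im["frame"].astype(int)
r=W[195:290,295:400];c=g[195:290,295:400].min(-1)
m=((c>110)&(r[...,2]>.03)&(r[...,2]<.08)).astype(np.uint8)
m=cv2.morphologyEx(m,cv2.MORPH_OPEN,np.ones((3,3)))
n,l,st,ce=cv2.connectedComponentsWithStats(m)
for i in range(1,n):
    if st[i,4]>60:
        p=r[l==i];rc=cv2.minAreaRect(p[:,:2].astype(np.float32)*1000);print(ce[i]+[295,195],st[i,4],np.median(p,0),rc)
p=W[200:222,222:245].reshape(-1,3);p=p[(p[:,2]>.03)&(p[:,2]<.12)]
print(p.min(0),p.max(0));t=p[p[:,2]>.085];print(t.mean(0),t.min(0),t.max(0),len(t))
for y in (.2,.7,1.2,-.2,-.7):
    for pt in ([.548,.223,.06],[.44,-.012,.05]): print(y,pt,inverse_kinematics(pt,q(y)) is not None)
```

```text
[360.60589319 220.18968692] 543 [ 0.52599019 -0.07003203  0.05811392] ((525.789794921875, -70.11074829101562), (55.35504913330078, 56.57951354980469), 12.26234245300293)
[328.85528757 225.88682746] 539 [0.51169734 0.00282331 0.05829812] ((511.7078857421875, 2.574676513671875), (55.957698822021484, 55.338382720947266), 12.680312156677246)
[367.43772242 251.79359431] 562 [ 0.4531508  -0.08406015  0.05805867] ((453.24188232421875, -84.08473205566406), (55.49904251098633, 54.851104736328125), 11.473760604858398)
[334.81090909 258.42363636] 550 [ 0.43930283 -0.01191018  0.04322411] ((438.8037109375, -11.653018951416016), (55.07246017456055, 55.34978485107422), 10.88487434387207)
[0.53152274 0.21010386 0.03041763] [0.5617555  0.24078741 0.10610361]
[0.54641003 0.22510649 0.09629509] [0.54156394 0.22000505 0.08606158] [0.55192943 0.23079214 0.10610361] 27
0.2 [0.548, 0.223, 0.06] True
0.2 [0.44, -0.012, 0.05] True
0.7 [0.548, 0.223, 0.06] True
0.7 [0.44, -0.012, 0.05] True
1.2 [0.548, 0.223, 0.06] True
1.2 [0.44, -0.012, 0.05] True
-0.2 [0.548, 0.223, 0.06] True
-0.2 [0.44, -0.012, 0.05] True
-0.7 [0.548, 0.223, 0.06] True
-0.7 [0.44, -0.012, 0.05] True
```

Run:
```python
from h import *
Y=np.pi+.198; C=[.439,-.0118]
close()
move_to(C+[.18],q(Y)); move_l(C+[.065],.15)
f0=state()["ft_force"]
move_l(C+[.050],.05)
for z in np.arange(.048,.0375,-.001):
    move_l(C+[z],.03); s=state(); f=s["ft_force"]-f0
    print(round(z,3),s["ee_pos"].round(4) if hasattr(s["ee_pos"],"round") else s["ee_pos"],f[2].round(1))
    if f[2]>25: break
hold(.3);print(state()["ee_pos"])
move_l(C+[.18],.25)
B=[.5466,.2254]
gripper_open()
move_to([B[0],B[1],.20],q(np.pi))
im=get_image("wrist");cv2.imwrite("pics/w.png",im["frame"])
im=get_image("top");cv2.imwrite("pics/top2.png",im["frame"]);W=world(im)
p=W[250:268,328:342].reshape(-1,3);print(np.median(p,0),state()["time"],state()["joint_pos"])
```

```text
0.048 [ 0.439  -0.0118  0.048 ] -0.8
0.047 [ 0.439  -0.0118  0.047 ] -0.5
0.046 [ 0.439  -0.0118  0.0459] -0.1
0.045 [ 0.4389 -0.0118  0.0449] -1.0
0.044 [ 0.4389 -0.0118  0.0439] -1.2
0.043 [ 0.4389 -0.0118  0.0429] 0.5
0.042 [ 0.439  -0.0118  0.0419] -1.0
0.041 [ 0.439  -0.0118  0.0409] -1.5
0.04 [ 0.4389 -0.0118  0.0399] -0.8
0.039 [ 0.4389 -0.0118  0.0389] -1.0
0.038 [ 0.439  -0.0118  0.0379] -2.1
[ 0.43899632 -0.01181017  0.03802457]
[ 0.43863373 -0.01093618  0.04320877] 11.4 [ 3.31521533e-01  6.66673912e-02  1.24692414e+00 -3.93380447e-04
  1.82743086e+00 -1.23781849e+00]
```

View pics/w.png

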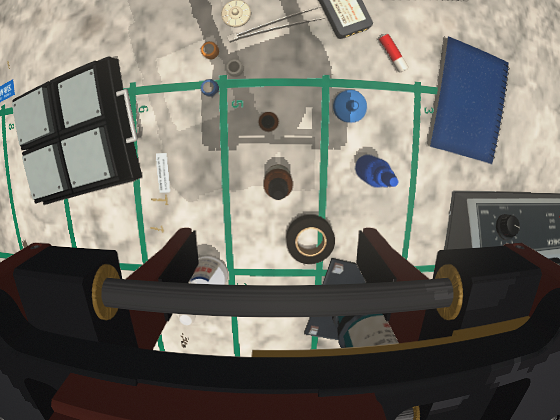

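The wrist view shows the bottle at (278,175), between small bottle (268,120) and ring (310,238). The cover hasn't moved (still z = 0.043) and there was no contact force, so I'll check where the closed fingertips are.

View pics/s2.png

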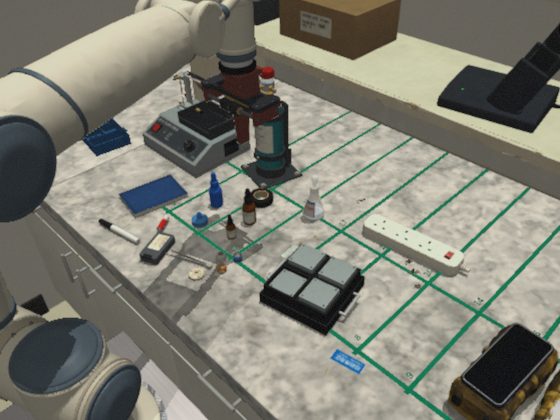

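The gripper's fingertips appear near (242,143), above the projected tip position of (244,155). I'll measure them from depth, closed and then open.

Run:
```python
from h import *
def tips(tag):
    im=get_image("scene");W=world(im);e=state()["ee_pos"]
    m=(im["depth"]>.3)&(np.abs(W[...,0]-e[0])<.05)&(np.abs(W[...,1]-e[1])<.09)&(W[...,2]>.12)&(W[...,2]<.3)
    p=W[m];print(tag,state()["finger_gap"],e)
    for z in np.arange(.12,.29,.01):
        a=p[(p[:,2]>=z)&(p[:,2]<z+.01)]
        if len(a): print(round(z,2),len(a),a.min(0).round(3),a.max(0).round(3))
    v,u=np.where(m);print(u.min(),u.max(),v.max()); return im
im=tips("closed"); a=im["frame"][90:220,190:310]
gripper_open(); im=tips("open"); b=im["frame"][90:220,190:310]
cv2.imwrite("pics/cmp.png",cv2.resize(np.hstack([a,b]),None,fx=3.3,fy=3.3,interpolation=2))
```

```text
closed 0.0005448476533670487 [0.5466026  0.22536917 0.20001152]
0.22 16 [0.536 0.215 0.226] [0.557 0.231 0.23 ]
0.23 48 [0.534 0.213 0.23 ] [0.559 0.233 0.24 ]
0.24 57 [0.535 0.212 0.24 ] [0.56  0.234 0.249]
0.25 55 [0.534 0.212 0.25 ] [0.563 0.233 0.26 ]
0.26 59 [0.534 0.211 0.26 ] [0.559 0.235 0.27 ]
0.27 60 [0.534 0.21  0.27 ] [0.557 0.239 0.28 ]
0.28 66 [0.534 0.209 0.28 ] [0.558 0.24  0.29 ]
233 249 144
open 0.08802510718578124 [0.54660478 0.22541694 0.20000492]
0.22 27 [0.536 0.17  0.223] [0.556 0.277 0.23 ]
0.23 88 [0.534 0.169 0.23 ] [0.561 0.277 0.24 ]
0.24 83 [0.534 0.167 0.24 ] [0.559 0.277 0.25 ]
0.25 77 [0.535 0.169 0.25 ] [0.558 0.276 0.26 ]
0.26 93 [0.535 0.167 0.26 ] [0.56  0.279 0.27 ]
0.27 86 [0.533 0.166 0.27 ] [0.558 0.279 0.28 ]
0.28 94 [0.534 0.165 0.28 ] [0.558 0.282 0.29 ]
219 263 152
```

View pics/cmp.png

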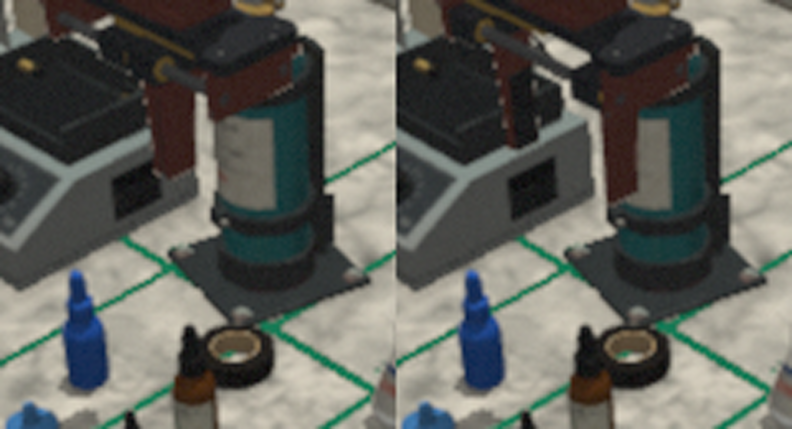

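The fingertips actually sit about 25 mm above the reported TCP, closed or open, so the reported tool z is about 33 mm off along the fingers. XY is right. I'll redo the push using contact force, and check the gripper body's height too.

Run:
```python
from h import *
im=get_image("scene");W=world(im);e=state()["ee_pos"]
m=(im["depth"]>.3)&(np.abs(W[...,0]-e[0])<.07)&(np.abs(W[...,1]-e[1])<.1);p=W[m]
for z in np.arange(.28,.36,.01):
    a=p[(p[:,2]>=z)&(p[:,2]<z+.01)]
    if len(a): print(round(z,2),len(a),a.min(0).round(3),a.max(0).round(3))
Y=np.pi+.198; C=[.439,-.0118]
close()
move_to(C+[.13],q(Y)); move_l(C+[.030],.15)
f0=state()["ft_force"]; z=.028
while z>-.004:
    move_l(C+[z],.03); s=state(); f=s["ft_force"]-f0
    print(round(z,4),s["ee_pos"][2].round(4),f.round(1))
    if f[2]>15: break
    z-=.001
hold(.3);print(state()["ee_pos"],(state()["ft_force"]-f0)[2])
move_l(C+[.13],.25); gripper_open()
im=get_image("top");W=world(im)
p=W[250:268,328:342].reshape(-1,3);print(np.median(p,0),state()["time"])
```

```text
0.28 88 [0.534 0.164 0.28 ] [0.558 0.281 0.29 ]
0.29 35 [0.534 0.173 0.29 ] [0.56  0.283 0.3  ]
0.3 71 [0.514 0.141 0.3  ] [0.577 0.304 0.31 ]
0.31 248 [0.512 0.141 0.31 ] [0.577 0.306 0.32 ]
0.32 340 [0.513 0.138 0.32 ] [0.577 0.305 0.33 ]
0.33 250 [0.512 0.135 0.33 ] [0.582 0.311 0.34 ]
0.34 815 [0.512 0.133 0.34 ] [0.58  0.316 0.35 ]
0.35 230 [0.514 0.135 0.35 ] [0.574 0.31  0.36 ]
0.028 0.0288 [ 0.6 -0.7 -0. ]
0.027 0.0271 [ 0.   0.3 -0.9]
0.026 0.0259 [-0.4  0.2 -0.3]
0.025 0.0249 [0.6 0.1 0.1]
0.024 0.0239 [ 1.1 -1.  -0.4]
0.023 0.0229 [ 0.3 -0.4 -0.9]
0.022 0.0219 [-0.2 -0.7 -1.4]
0.021 0.0209 [ 0.3 -0.  -0.3]
0.02 0.0199 [ 0.7 -0.1  0.3]
0.019 0.0189 [-0.1  0.4 -0.9]
0.018 0.0179 [ 0.6 -0.  -0.3]
0.017 0.0169 [-0.2 -0.2  0.1]
0.016 0.0159 [ 0.2  0.2 -1.1]
0.015 0.0151 [-0.5  0.8  1.6]
0.014 0.0141 [ 0.2 -0.2  2.5]
0.013 0.013 [0.1 0.6 1.1]
0.012 0.0119 [0.2 0.6 0.6]
0.011 0.0109 [-0.2 -0.5  1.1]
0.01 0.0099 [0.5 1.  1.5]
0.009 0.0089 [ 1.2 -0.5  1.4]
0.008 0.0079 [ 1.3 -0.5  1.5]
0.007 0.0069 [0.3 0.  1.5]
0.006 0.0068 [-1.9  0.3  6.5]
0.005 0.0067 [-4.   1.  11.7]
0.004 0.0066 [-7.   0.2 15.8]
[ 0.43920021 -0.01181892  0.00662632] 16.46034875361717
[0.40776216 0.03140988 0.52204287] 26.2
```

The cover bottomed out at TCP 0.0068, so the tips are at TCP + 27 mm. It moved about 9 mm down, to the stop. Now I'll pick the bottle with the tips 32 mm above its base.

Run:
```python
from h import *
B=[.5466,.2254]
move_to(B+[.105],q(np.pi)); f0=state()["ft_force"]
move_l(B+[.005],.12); print((state()["ft_force"]-f0).round(1))
close(); s=state(); print(s["finger_gap"],s["finger_force"],s["time"])
move_l(B+[.115],.15); s=state(); print(s["finger_gap"],s["finger_force"],s["time"])
im=get_image("scene");cv2.imwrite("pics/s3.png",cv2.resize(im["frame"][60:340,180:400],None,fx=2,fy=2))
```

```text
[ 1.5 -0.3  1.1]
0.030151546394424154 29.99855025380384 29.1333
0.030480555628910905 29.99534945556661 30.0167
```

View pics/s3.png

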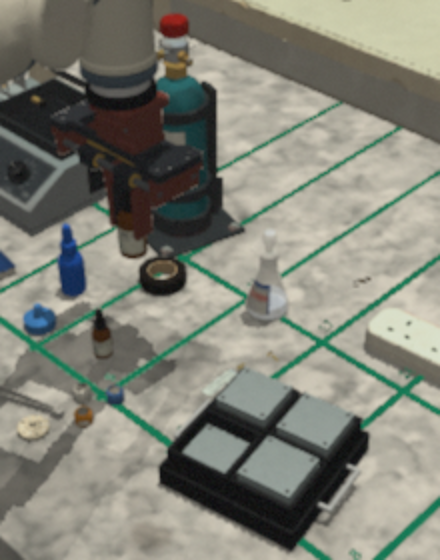

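The bottle is held upright, and the near-left cover (215,447 in the crop) is well below the rim. Now placing.

Run:
```python
from h import *
Y=np.pi+.198; C=[.439,-.0118]
move_to(C+[.115],q(Y)); move_l(C+[.046],.12); hold(.2)
f0=state()["ft_force"]; z=.043
while z>.034:
    move_l(C+[z],.04); f=state()["ft_force"]-f0
    print(round(z,4),f.round(1))
    if f[2]>3: break
    z-=.001
gripper_open(); hold(.2)
move_l(C+[.13],.15); print(state()["time"])
move_to([.439,.25,.2],q(Y))
im=get_image("scene");W=world(im)
im2=get_image("top");W2=world(im2);p=W2[240:275,320:350].reshape(-1,3);p=p[(p[:,2]>.1)&(p[:,2]<.16)]
print(p.mean(0),p.max(0),len(p),state()["time"])
cv2.imwrite("pics/s4.png",np.hstack([cv2.resize(im["frame"][190:340,240:380],(392,420)),cv2.resize(im2["frame"][190:290,295:395],(400,420))]))
```

```text
0.043 [-1.2  0.6 -1.4]
0.042 [-1.1 -0.4 -1.3]
0.041 [-0.7  0.4 -0.7]
0.04 [ 0.  -0.3 -1.3]
0.039 [-1.3  0.7 -0.9]
0.038 [-2.1 -0.1  5.3]
35.475
[ 0.43977036 -0.00917543  0.11821444] [ 0.4501618  -0.00159422  0.13545149] 71 36.625
```

View pics/s4.png

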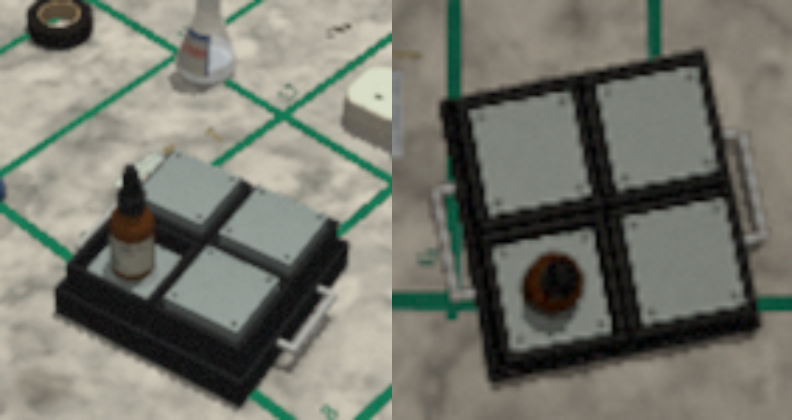

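The bottle stands upright in the middle of the cell on the lowered cover, and the arm is clear.

```bash
python3 -c "
from h import *
print(job_done())"
```

```text
the job is handed in; nothing more can be done
None
```

I pushed the empty (near-left) cell's cover down to its stop and stood the brown bottle in that cell, upright and released; I handed the job in at about 37 s, and no verdict came back.

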